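Click the coupling adapter onto the mixer drive

TASK

Take the large steel adapter with the square neck out of the tray and push it down onto the upright square drive of the white drive unit until the drive's spring ball clicks into it and it sits fully home on the collar; the drive is sprung and gives way as you push, so push on by feel, but gently, never forcing the drive down more than 19 mm (about 19 N). Then, still holding it, tug it gently upward until the drive itself rises about 3 mm above its rest height, to prove that it has locked, and let go, leaving it fully home. Leave everything else on the bench where it is.

Things in the scene. Friction and masses are not known exactly. Their poses are not given: they have to be found in the camera images.
- adapter: the wanted adapter, plain steel, loose, upright in the grey tray: square body 36 x 36 mm, 40 mm tall, open below, with a solid 22 mm square neck on it, up to 76 mm. Origin: centre of the underside; z up, x and y square to its flats. 0.17 to 0.34 kg. Socket in the underside: 21.2 mm square, 34 mm deep, 3.5 mm 45-degree lead-in (mouth 28 mm); goes on in any quarter turn
- collar (a point): centre of the top face of the round collar (48 mm diameter) at the foot of the upright square drive; moves with the drive; about 108 mm above the bench. z up, x and y square to the drive's flats. A spring ball sticks 3.2 mm out of the drive's -x face, 10.4 mm above here. The adapter is home when its underside sits on the collar with the ball in a dimple
- drive (a joint): how far the drive is pushed down into the unit, m: 0 at rest, negative pulled up; spring 1.0 N per mm, travel -12 to 25 mm. Pushing the adapter over the ball takes roughly 10 to 17 N, so the drive sinks 10 to 17 mm first; then the push force drops suddenly by several N as the drive springs up: the click. Pulling it off again takes over 9 N; the adapter's weight sinks it 2 to 4 mm
- ball (a joint): how far the spring ball is pressed into the drive, in m: 0 fully out (free, or clicked into a dimple), about 0.002 to 0.003 while the plain socket wall presses it in
- unit: the white drive unit, fixed to the bench: a housing 150 x 150 mm, 70 mm tall, with the upright drive on the middle of its top. Origin: centre of its underside, z up
- tray: shallow grey tray, fixed, 130 x 320 mm, 14 mm tall, walls and floor at most 5 mm thick, in which the adapter, the small adapter and the round hub stand in a row, 100 mm apart, in any order. Origin: centre of its underside; y along its length
- small_adapter: a smaller look-alike steel adapter, square body 26 mm wide and 26 mm tall with a 14 mm square neck, 48 mm tall in all; not the one wanted. Origin: centre of its underside
- round_hub: a steel hub with a round body (40 mm diameter) and a round neck (22 mm diameter), 62 mm tall; not the one wanted. Origin: centre of its underside
- reagent_bottle: white plastic bottle with a red cap, 68 mm diameter, 150 mm tall, at the far side of the bench. Origin: centre of its underside
- reagent_jar: amber jar, 64 mm diameter, 90 mm tall, at the far side. Origin: centre of its underside
- beaker: glass beaker, 70 mm diameter, 90 mm tall, at the far side. Origin: centre of its underside
- weigh_dish: aluminium dish, 80 mm diameter, 18 mm tall, at the far side. Origin: centre of its underside
- adapter_shoulder (a point): foot of the adapter's neck, on its axis, 40 mm above the underside, level with the flat shoulder round the neck (7 mm wide), on which fingertips can bear while pushing. The neck (22 mm square, flats square to x and y) rises 36 mm from here. Inside the socket, the middle of each of the four walls has a dimple for the ball, 10.8 mm wide, 9.8 mm tall, centred 10.4 mm above the underside
- drive_tip (a point): centre of the drive's top, 31 mm above the collar. The drive is steel, 20 x 20 mm, straight for 25 mm above the collar, then tapering to 14 x 14 mm at the tip
Things that resemble listed ones, but are neither listed nor needed, are in the scene too. Leave any orange look-alike of the unit alone.

How it is judged:
By the outcome, as a careful person would: the job done as asked, in the order asked, and still so for the second after the job is handed in, with the robot touching nothing.
It also fails if it takes over 72 s, if anything falls off the work surface, if the arm or the gripper's body presses on something with over 40 N, if the wrist force passes 120 N, or if a joint passes its speed limit or range.

ROBOT

A 7-joint arm with a two-finger parallel gripper is mounted at the origin on the work surface. World frame = base frame: x ahead of the robot, y to its left, z up, the work surface at z = 0. Lengths are in m, angles in rad, forces in N, time in s.
With the tool pointing down it reaches from about 0.4 to 0.85 m from the base axis. Payload 10.4 kg.
Tool frame: the origin (TCP) lies on the centre line of the jaws, within the pads' length; the fingertips stand r.tip_extent ahead of it and the grasp point (between the pads) lies 3 mm ahead of it (r.tip_extent is the distance from the TCP to the fingertips, in m); z points along the fingers, y is the direction in which the jaws open and shut (so a half turn about z gives the same grasp; the last joint's range is limited). The gripper opens to 87 mm and grips with 3 to 60 N. Pads are 19 mm wide; open, the fingers measure 117 mm over their backs; the gripper's body (75 mm by 190 mm) begins 51 mm behind the grasp point.
Start: joints at [1.212, 0.332, -0.065, 1.46, 0.022, 1.35, -0.088], TCP at [0.206, -0.59, 0.245] pointing down, gripper open.
Joint ranges: [-2.6, 2.6], [-0.5, 2.12], [-1.47, 1.34], [0.16, 2.42], [-1.27, 4.41], [0.06, 2.06], [-2.6, 2.6]. Speed limits (rad/s): [2.22, 2.22, 2.79, 2.79, 3.14, 3.14, 3.14].

INTERFACE

Orientations are given as a unit quaternion [x, y, z, w].
In Python, from bench import r gives the robot as it stands. The module is installed in compiled form; this text tells all that it offers.
- The arm moves only by the shell command python3 -m jog 'ROWS' [FORCE]. ROWS is JSON, a list of rows, each a list of 5 numbers: the shift along the tool's x, y, z in cm, then the turn about the tool's z in rad, then the closure, from 0 (fully open) to 1 (shut). A call has exactly 10 rows; each row shifts and turns the pose as measured when the row begins, along the tool's axes as they then stand; what a row does not reach is not made up. A row lasts 1/10 s, in which the tool goes at most 50 mm and 8.59 degrees, less where a joint would pass 70% of its speed; a pose out of reach is approached as far as the arm can. A call with a gripper value outside its range is refused whole. The fingers move at their own pace and stop on an object; FORCE is the grip in N (left out, the last holds). Time passes only in rows, so rows that do not move let the fingers close, or fill a call up. It gives the time, the measured TCP pose, the force and the opening at its end, in the units of the state.
- r.read_state(): the state, without advancing time (a new reading comes with each control period).
- r.camera(name): name is "scene" or "top" or "wrist"; returns a dict with "pixels" (384x512x3 uint8, red, green, blue), "fx", "fy", "cx", "cy" (pixels), "camera_from_world" (4x4, takes a point from world to camera coordinates). Camera axes: x right, y up, looking along -z (the intrinsics and any distortion apply to the point x, -y, -z); pixel columns grow to the right and rows downward; lengths in m; the calibration is good to about 2 mm. A picture is of the moment at which its call begins. There is no depth.
- r.close_job(): hands the job in, once; it reports no verdict.
The state is a dict: "time": time; "joint_positions": joint angles; "joint_vel": joint speeds; "joint_torque": joint torques, N m; "ee_pos": TCP position; "eef_rot": TCP orientation; "ft_force": force on the tool from outside, world axes, zero at the start; "torque": the same for the moment, N m; "width": finger opening in m.
Only numpy, scipy, OpenCV 4.12 (cv2) and the standard library are available. Lean on these libraries where they do the work, as an engineer would, in place of code of your own. Each camera call takes 0.05 s, during which the arm holds its last target. There are 200 camera calls.

## Working session

There is one attempt and no reset: what is moved stays moved. The work goes in short steps, Python scripts to look and compute and a shell command to move; the robot and the scene stay as the last step left them, time stands still between calls to the robot, and variables do not carry over. Pictures are saved under pics/ and viewed, about 8 in all and at most 12, crops included, and the job is handed in when it is done.

```bash
mkdir -p pics; python3 - <<'E'
from bench import r
import cv2,numpy as np
s=r.read_state();print(s,r.tip_extent)
for n in("scene","top"):
    c=r.camera(n);cv2.imwrite(f"pics/{n}0.png",c["pixels"][...,::-1]);print(n,c["fx"],c["fy"],c["cx"],c["cy"],c["camera_from_world"].round(3).tolist() if hasattr(c["camera_from_world"],'round') else c["camera_from_world"],[k for k in c])
a=cv2.imread("pics/scene0.png");b=cv2.imread("pics/top0.png")
cv2.imwrite("pics/both.png",np.vstack([a,b])[:, :])
E
```

```text
{'time': 0.0, 'joint_positions': array([ 1.21240976,  0.3328993 , -0.06469847,  1.46096421,  0.02163202,
        1.34988965, -0.0885093 ]), 'joint_vel': array([ 0.00041613, -0.000751  ,  0.00083678,  0.0012625 ,  0.00055152,
        0.00103027,  0.00153628]), 'joint_torque': array([ 4.31064445e-04, -6.23259044e+01,  2.50579894e-02, -3.89903212e+01,
       -6.12927787e-02,  3.97584925e-02,  2.03577151e-04]), 'ee_pos': array([ 0.20581006, -0.58975703,  0.24372586]), 'eef_rot': array([ 9.85937251e-01,  1.67114338e-01, -1.71103530e-04, -7.11728488e-04]), 'ft_force': array([-0.19780264,  0.28318236, -0.76203186]), 'torque': array([ 0.00184038,  0.02403027, -0.00063034]), 'width': 0.08701667730430374} 0.022
scene 381.4145531938933 381.4145531938933 253.3306596206889 194.74349062465083 [[0.805, 0.594, 0.016, -0.458], [-0.429, 0.563, 0.707, 0.133], [0.41, -0.575, 0.707, -1.281], [0.0, 0.0, 0.0, 1.0]] ['pixels', 'fx', 'fy', 'cx', 'cy', 'camera_from_world']
top 367.2187934386921 367.2187934386921 254.82936226394247 195.32605766890265 [[0.136, -0.991, 0.002, -0.0], [0.966, 0.133, 0.223, -0.562], [-0.221, -0.028, 0.975, -1.099], [0.0, 0.0, 0.0, 1.0]] ['pixels', 'fx', 'fy', 'cx', 'cy', 'camera_from_world']
```

View pics/scene0.png

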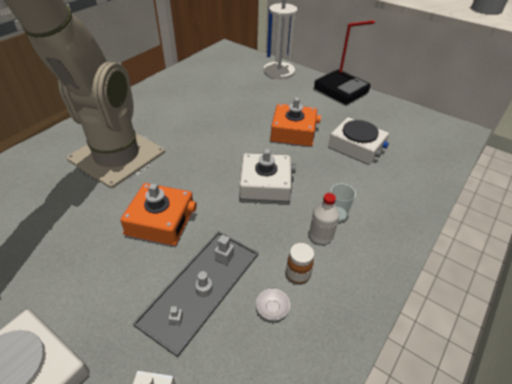

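View pics/top0.png

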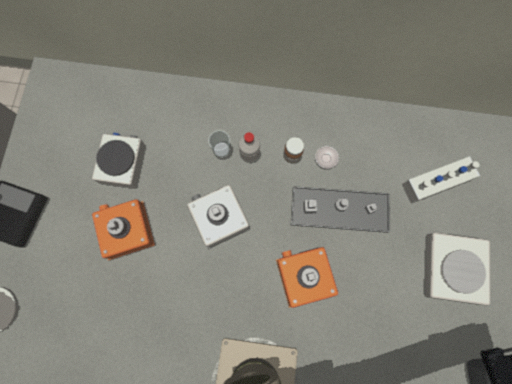

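Scene view: the tray holds the large square-neck adapter at (224,247), the round hub at (203,283) and the small adapter at (175,314). In the top view they are at (311,206), (342,204) and (371,208). The white unit is at scene (266,175), top (217,213); the orange look-alikes are to be left alone. The block at (311,206) fits because it is square and the largest. I'll confirm that in one enlarged crop.

```bash
python3 - <<'E'
import cv2,numpy as np
a=cv2.imread("pics/scene0.png");b=cv2.imread("pics/top0.png")
def cr(i,x,y,w=60,h=50):return cv2.resize(i[y:y+h,x:x+w],(w*6,h*6),interpolation=cv2.INTER_CUBIC)
cv2.imwrite("pics/crops.png",np.vstack([np.hstack([cr(a,195,225),cr(a,237,140)]),np.hstack([cr(b,285,180),cr(b,187,188)])]))
E
cat > h.py <<'E'
import numpy as np,cv2
from bench import r
def ray(c,u,v):
    M=np.array(c["camera_from_world"]);R=M[:3,:3];o=-R.T@M[:3,3]
    d=R.T@np.array([(u-c["cx"])/c["fx"],-(v-c["cy"])/c["fy"],-1]);return o,d
def plane(c,u,v,z):
    o,d=ray(c,u,v);return o+d*(z-o[2])/d[2]
def tri(rs):
    A=0;b=0
    for o,d in rs:
        d=d/np.linalg.norm(d);P=np.eye(3)-np.outer(d,d);A=A+P;b=b+P@o
    X=np.linalg.solve(A,b);return X,[np.linalg.norm(np.cross(X-o,d/np.linalg.norm(d))) for o,d in rs]
def proj(c,X):
    p=np.array(c["camera_from_world"])@np.r_[X,1];return c["cx"]-c["fx"]*p[0]/p[2],c["cy"]+c["fy"]*p[1]/p[2]
E
```

```text
(no output)
```

View pics/crops.png

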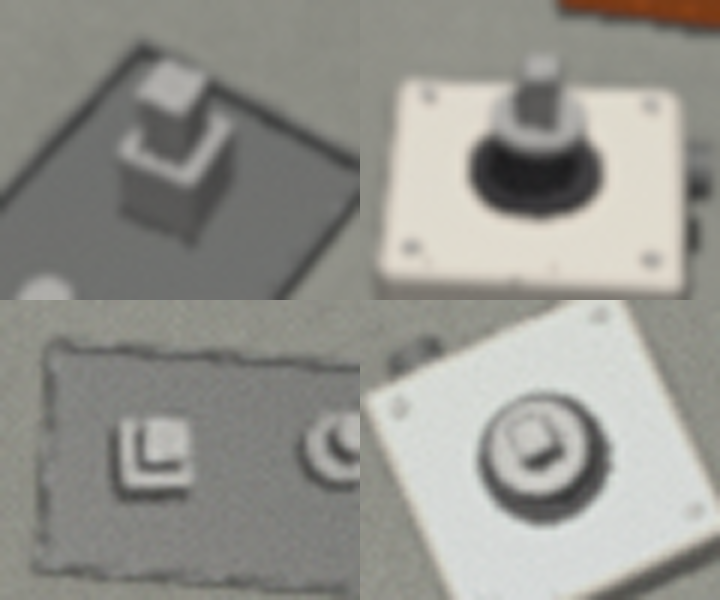

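The crop confirms it: the square body with a wide square neck is at scene (223.7,239.5) and top (313,203.3), measured at the neck top. The drive tip is at scene (267.2,151) and top (215.3,209.7).

```bash
python3 - <<'E'
from h import *
s=r.camera("scene");t=r.camera("top")
for n,a,b in(("neck",(223.7,239.5),(313,203.3)),("tip",(267.2,151),(215.3,209.7))):
    print(n,tri([ray(s,*a),ray(t,*b)]))
g=t["pixels"].astype(int)
m=((g.min(2)>185)).astype(np.uint8);m[:,:170]=0;m[:,260:]=0;m[:175]=0;m[260:]=0
cs,_=cv2.findContours(m,0,2);c=max(cs,key=cv2.contourArea)
B=cv2.boxPoints(cv2.minAreaRect(c));P=np.array([plane(t,*p,0.07)for p in B]);print(B,P,P.mean(0))
for i in range(4):
    d=P[(i+1)%4]-P[i];print(np.linalg.norm(d),np.degrees(np.arctan2(d[1],d[0])))
# tray
m=(abs(g-np.median(g[195:200,322:332],axis=(0,1))).max(2)<14).astype(np.uint8);m[:,:285]=0;m[:,395:]=0;m[:180]=0;m[240:]=0
m=cv2.morphologyEx(m,2,np.ones((3,3)));cs,_=cv2.findContours(m,0,2);c=max(cs,key=cv2.contourArea)
B=cv2.boxPoints(cv2.minAreaRect(c));P=np.array([plane(t,*p,0.005)for p in B]);print(B)
for i in range(4):
    d=P[(i+1)%4]-P[i];print(np.linalg.norm(d),np.degrees(np.arctan2(d[1],d[0])))
E
```

```text
neck (array([ 0.55403551, -0.10640239,  0.07726504]), [np.float64(0.0013073365517440206), np.float64(0.0013073365517440314)])
tip (array([0.48140357, 0.18281412, 0.13636566]), [np.float64(0.00028295689471152357), np.float64(0.0002829568947114501)])
[[186.88687 204.18616]
 [228.6022  184.719  ]
 [247.43066 225.0657 ]
 [205.71533 244.53287]] [[0.49827001 0.28267474 0.07      ]
 [0.57825281 0.16283447 0.07      ]
 [0.4588183  0.08568097 0.07      ]
 [0.38221256 0.20353351 0.07      ]] [0.47938842 0.18368092 0.07      ]
0.14407962633824697 -56.280390103375815
0.14218743082505678 -147.13794485336408
0.140561943651727 123.02441251032221
0.1404730171401968 34.29063464757913
[[287.62357 223.8941 ]
 [290.41177 187.64703]
 [388.67648 195.20587]
 [385.88828 231.45294]]
0.1228632585842558 2.2898387628732024
0.32806929475927415 -86.72428866320291
0.12270036608532561 178.89680892969568
0.3208152542253541 93.36552203011199
```

```bash
cat >> h.py <<'E'
from scipy.spatial.transform import Rotation as Ro
def st():
    s=r.read_state();R=Ro.from_quat(s["eef_rot"]).as_matrix()
    return s,R,np.degrees(np.arctan2(R[1,0],R[0,0]))
def to(x,y,z,yaw=None):
    s,R,a=st();d=R.T@(np.array([x,y,z])-s["ee_pos"])
    print("t",s["time"],"pos",s["ee_pos"].round(4),"yaw",round(a,2),"tilt",np.degrees(np.arccos(-R[2,2])).round(2),"F",s["ft_force"].round(2),"w",round(s["width"],4))
    print("move cm",(d*100).round(2),"turn",None if yaw is None else round(-np.radians(yaw-a),4))
E
python3 -m jog '[[4.1,-2.85,0,0,0],[4.1,-2.85,0,0,0],[4.1,-2.85,0,0,0],[4.1,-2.85,0,0,0],[4.1,-2.85,0,0,0],[4.1,-2.85,0,0,0],[4.1,-2.85,0,0,0],[4.1,-2.85,0,0,0],[4.1,-2.85,0,0,0],[4.1,-2.85,0,0,0]]' 20
python3 -c "
from h import *;to(.51,-.106,.25,1)"
```

```text
time: 1.2
ee_pos: [0.4967, -0.1882, 0.2416]
eef_rot: [0.987, 0.16, -0.002, 0.001]
ft_force: [-0.1, -0.9, -0.4]
width: 0.0869
t 1.2 pos [ 0.4967 -0.1882  0.2416] yaw 18.4 tilt 0.21 F [-0.11 -0.94 -0.41] w 0.0869
move cm [ 3.85 -7.38 -0.86] turn 0.3037
```

```bash
python3 -m jog '[[2.7,-2,0,0,0],[2.7,-2,0,0,0],[2.0,-1.6,0,0,0],[0.7,-0.4,-0.2,0,0],[0,0,0,0.15,0],[0,0,0,0.15,0],[0,0,0,0,0],[0,0,0,0,0],[0,0,0,0,0],[0,0,0,0,0]]'
python3 - <<'E'
from h import *
to(.554,-.106,.25,1);c=r.camera("wrist");cv2.imwrite("pics/w1.png",c["pixels"][...,::-1])
print(c["fx"],proj(c,[.554,-.106,.08]),proj(c,[.554,-.106,.04]))
E
```

```text
time: 2.2
ee_pos: [0.5579, -0.0972, 0.2429]
eef_rot: [1.0, 0.015, -0.002, -0.0]
ft_force: [-0.0, -0.7, -0.5]
width: 0.0872
t 2.2 pos [ 0.5579 -0.0972  0.2429] yaw 1.72 tilt 0.24 F [-0.03 -0.74 -0.49] w 0.0872
move cm [-0.42  0.86 -0.71] turn 0.0126
307.1444876359996 (np.float64(259.7451340649495), np.float64(183.93218351660593)) (np.float64(258.8515827238334), np.float64(175.5955683891573))
```

View pics/w1.png

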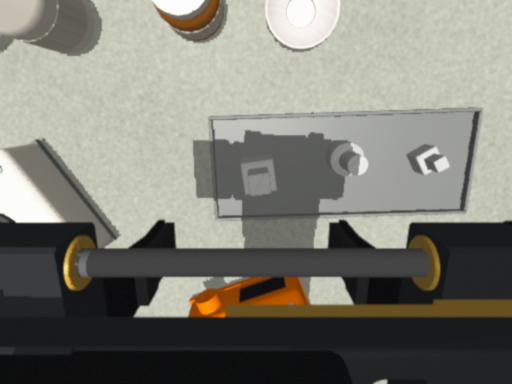

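The wrist view shows the adapter in the gripper's shadow at about (258,177), the hub at (349,160), and the white unit at the left edge. I'll enlarge it.

```bash
python3 - <<'E'
import cv2
a=cv2.imread("pics/w1.png")[145:205,225:300]
a=cv2.convertScaleAbs(a,alpha=1.6,beta=-60)
a=cv2.resize(a,(750,600),interpolation=cv2.INTER_CUBIC)
cv2.imwrite("pics/w1c.png",a)
E
```

```text
(no output)
```

View pics/w1c.png

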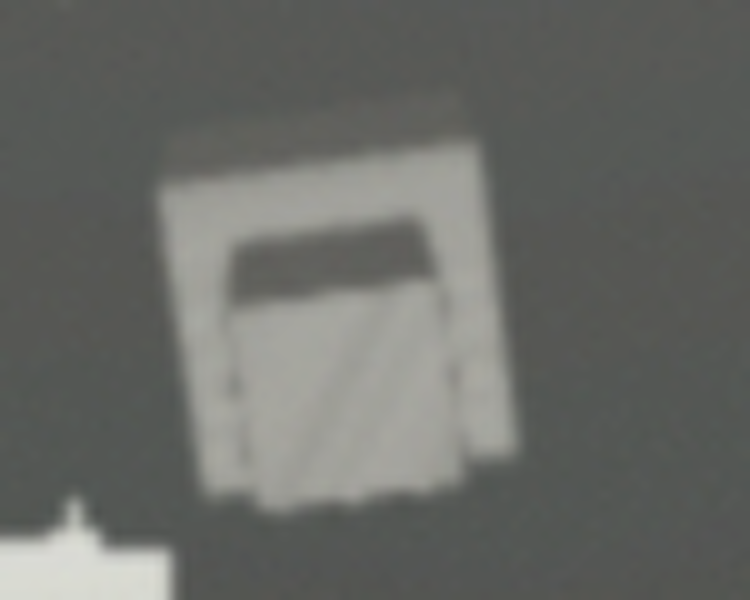

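Crop: neck-top corners are at (232,303), (437,280), (465,485), (268,513); shoulder corners are at (160,185), (480,140), (520,455), (207,495).

```bash
python3 - <<'E'
from h import *
c=r.camera("wrist");s=r.camera("scene");t=r.camera("top")
f=lambda L:np.array(L)/10.+[224.55,144.55]
N=f([(232,303),(437,280),(465,485),(268,513)]);S=f([(160,185),(480,140),(520,455),(207,495)])
print("neck3",tri([ray(c,*N.mean(0)),ray(t,313,203.3),ray(s,223.7,239.5)]))
for Q,z in((N,.079),(S,.043)):
    P=np.array([plane(c,*p,z)for p in Q]);print(P.mean(0))
    for i in range(4):
        d=P[(i+1)%4]-P[i];print(round(np.linalg.norm(d),4),np.degrees(np.arctan2(d[1],d[0])).round(1))
E
```

```text
neck3 (array([ 0.5537364 , -0.10623365,  0.07735497]), [np.float64(0.0005766662394375045), np.float64(0.0012655973259272793), np.float64(0.001421515717737386)])
[ 0.5535052 -0.1059341  0.079    ]
0.0208 -81.7
0.0217 -169.8
0.0205 100.1
0.0224 11.1
[ 0.55343598 -0.10584486  0.043     ]
0.0361 -80.2
0.0367 -170.1
0.0362 99.3
0.0364 9.7
```

```bash
python3 -m jog '[[0,0,0,-0.14,0],[-0.42,0.87,0,0,0],[0,0,2.5,0,0],[0,0,2.5,0,0],[0,0,2.5,0,0],[0,0,2,0,0],[0,0,1.5,0,0],[0,0,0,0,0],[0,0,0,0,0],[0,0,0,0,0]]'
python3 -c "
from h import *;to(.5535,-.1059,.0668,9.8)"
```

```text
time: 3.4
ee_pos: [0.5545, -0.1128, 0.1311]
eef_rot: [0.997, 0.072, -0.001, 0.001]
ft_force: [0.1, 0.8, 0.4]
width: 0.0868
t 3.4 pos [ 0.5545 -0.1128  0.1311] yaw 8.25 tilt 0.14 F [0.1  0.76 0.39] w 0.0868
move cm [ 0.01 -0.71  6.43] turn -0.027
```

```bash
python3 -m jog '[[0,0,0,-0.027,0],[0,0,0,0,0],[0,-0.7,0,0,0],[0,0,0,0,0],[0,0,0,0,0],[0,0,0,0,0],[0,0,0,0,0],[0,0,0,0,0],[0,0,0,0,0],[0,0,0,0,0]]'
python3 -c "
from h import *;to(.5535,-.1059,.0668,9.8)"
```

```text
time: 4.4
ee_pos: [0.5546, -0.1055, 0.134]
eef_rot: [0.996, 0.086, 0.001, 0.002]
ft_force: [-0.5, -0.1, 0.4]
width: 0.0872
t 4.4 pos [ 0.5546 -0.1055  0.134 ] yaw 9.87 tilt 0.25 F [-0.47 -0.11  0.41] w 0.0872
move cm [-0.13 -0.    6.72] turn 0.0012
```

```bash
python3 -m jog '[[-0.1,0,1,0,0],[0,0,1.5,0,0],[0,0,1.5,0,0],[0,0,1.2,0,0],[0,0,1,0,0],[0,0,0.3,0,0],[0,0,0,0,0],[0,0,0,0,0],[0,0,0,0,0],[0,0,0,0,0]]'
python3 -c "
from h import *;to(.5535,-.1059,.0668,9.8)"
```

```text
time: 5.4
ee_pos: [0.5531, -0.1059, 0.0625]
eef_rot: [0.996, 0.086, 0.001, 0.001]
ft_force: [0.3, -0.5, -0.5]
width: 0.0874
t 5.4 pos [ 0.5531 -0.1059  0.0625] yaw 9.87 tilt 0.19 F [ 0.29 -0.47 -0.5 ] w 0.0874
move cm [ 0.04  0.01 -0.43] turn 0.0012
```

```bash
python3 -m jog '[[0,0,-0.5,0,0],[0,0,0,0,0],[0,0,0,0,0],[0,0,0,0,0],[0,0,0,0,0.3],[0,0,0,0,0.5],[0,0,0,0,0.5],[0,0,0,0,0.5],[0,0,0,0,0.5],[0,0,0,0,0.5]]' 20
python3 -c "
from h import *;to(.5535,-.1059,.067,9.8)"
```

```text
time: 6.4
ee_pos: [0.5537, -0.106, 0.069]
eef_rot: [0.996, 0.086, 0.002, 0.002]
ft_force: [-0.8, -0.4, 0.0]
width: 0.0479
t 6.4 pos [ 0.5537 -0.106   0.069 ] yaw 9.86 tilt 0.27 F [-0.76 -0.43  0.01] w 0.0479
move cm [-0.02 -0.02  0.2 ] turn 0.001
```

```bash
python3 -m jog '[[0,0,0.15,0,0.5],[0,0,0,0,0.6],[0,0,0,0,1],[0,0,0,0,1],[0,0,0,0,1],[0,0,0,0,1],[0,0,0,0,1],[0,0,0,0,1],[0,0,0,0,1],[0,0,0,0,1]]' 45
python3 -c "
from h import *;to(.5535,-.1059,.067,9.8)"
```

```text
time: 7.4
ee_pos: [0.5536, -0.1059, 0.0672]
eef_rot: [0.996, 0.086, 0.001, 0.002]
ft_force: [0.1, -0.5, 0.1]
width: 0.0221
t 7.4 pos [ 0.5536 -0.1059  0.0672] yaw 9.87 tilt 0.26 F [ 0.11 -0.53  0.14] w 0.0221
move cm [-0.01 -0.    0.02] turn 0.0011
```

```bash
python3 -m jog '[[0,0,-1,0,1],[0,0,-3,0,1],[0,0,-4,0,1],[0,0,-4,0,1],[0,0,-4,0,1],[0,0,-4,0,1],[-0.6,-2,0,0,1],[-1.2,-3.5,0,0,1],[-1.4,-4,0,0,1],[-1.4,-4,0,0,1]]'
python3 -m jog '[[-1.4,-4,0,0,1],[-1.4,-4,0,0,1],[-1.2,-3,0,0,1],[-0.5,-1,0,-0.07,1],[0,0,0,-0.14,1],[0,0,0,-0.14,1],[0,0,0,-0.07,1],[0,0,0,0,1],[0,0,0,0,1],[0,0,0,0,1]]'
python3 -c "
from h import *;to(.415,.139,.26,33.5)"
```

```text
time: 8.4
ee_pos: [0.4803, 0.02, 0.2759]
eef_rot: [0.997, 0.082, -0.001, 0.001]
ft_force: [0.5, 1.0, -2.8]
width: 0.0215
time: 9.4
ee_pos: [0.401, 0.1444, 0.2719]
eef_rot: [0.954, 0.301, -0.005, 0.003]
ft_force: [0.3, 1.1, -2.9]
width: 0.0214
t 9.4 pos [0.401  0.1444 0.2719] yaw 35.07 tilt 0.65 F [ 0.32  1.08 -2.94] w 0.0214
move cm [0.84 1.24 1.19] turn 0.0274
```

```bash
python3 - <<'E'
from h import *
import pickle
for i in range(6): c=r.camera("wrist")
to(.415,.139,.26,33.5)
c=r.camera("wrist");pickle.dump(c,open("w2.pkl","wb"))
im=c["pixels"][...,::-1].copy();cv2.imwrite("pics/w2.png",im)
u,v=map(int,proj(c,[.4814,.1828,.138]));print(u,v)
x0=max(0,u-64);y0=max(0,v-48);k=im[y0:y0+96,x0:x0+128];print(x0,y0)
cv2.imwrite("pics/w2c.png",cv2.resize(k,None,fx=6,fy=6,interpolation=cv2.INTER_CUBIC))
E
```

```text
t 9.7 pos [0.4014 0.1444 0.2721] yaw 35.14 tilt 0.62 F [-0.26 -0.51 -2.11] w 0.0217
move cm [0.81 1.21 1.21] turn 0.0287
268 85
204 37
```

View pics/w2c.png

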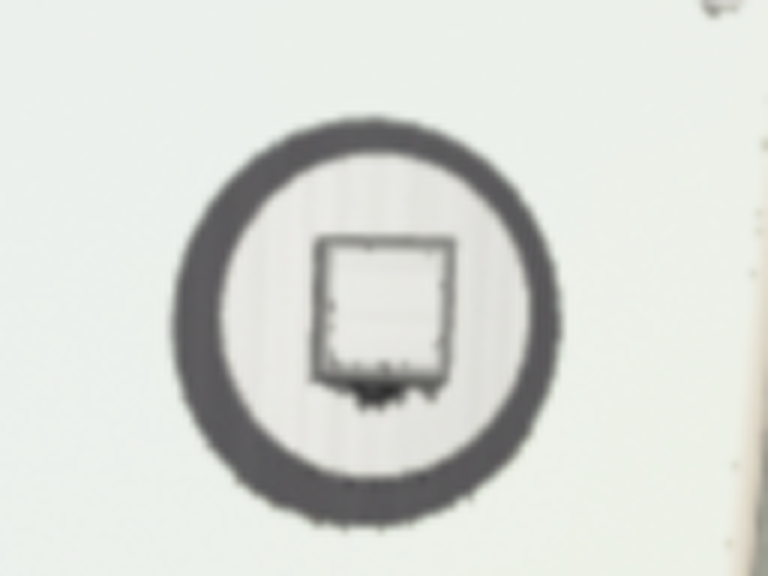

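The crop shows the drive square on its collar, with the ball on the near side (toward the tool's -x) at crop (375,392). The collar ellipse is centred at (374.5,315). The drive outline corners are (318,238), (455,238), (447,382), (312,380).

```bash
python3 - <<'E'
from h import *
import pickle
c=pickle.load(open("w2.pkl","rb"));s=r.camera("scene");t=r.camera("top")
f=lambda u,v:(u/6+204-.42,v/6+37-.42)
print("collar",plane(c,*f(374.5,315),.108))
print("tip",plane(c,*f(387,311),.139))
print("tri tip",tri([ray(c,*f(387,311)),ray(s,267.2,151),ray(t,215.3,209.7)]))
for Q,z in(([(318,238),(455,238),(447,382),(312,380)],.133),([(329,248),(447,250),(443,373),(328,375)],.139)):
    P=np.array([plane(c,*f(*p),z)for p in Q]);print(P.mean(0))
    for i in range(4):
        d=P[(i+1)%4]-P[i];print(round(np.linalg.norm(d),4),np.degrees(np.arctan2(d[1],d[0])).round(1))
# collar + housing edges via circle
g=c["pixels"].astype(int).max(2)
sub=(g<150).astype(np.uint8);
x=[plane(c,*f(*p),.108) for p in((219,315),(530,315),(374,152),(374,478))]
print("diam",np.linalg.norm(x[0]-x[1]),np.linalg.norm(x[2]-x[3]))
# unit right edge
E
```

```text
collar [0.48012729 0.18273472 0.108     ]
tip [0.47942788 0.18191863 0.139     ]
tri tip (array([0.48079713, 0.18250142, 0.13640685]), [np.float64(0.001326805166935793), np.float64(0.0004335079614802651), np.float64(0.0009341466883560328)])
[0.47962943 0.18237068 0.133     ]
0.0195 -54.8
0.0197 -146.8
0.0196 124.4
0.0194 32.8
[0.47929481 0.18186642 0.139     ]
0.0165 -55.7
0.0164 -145.5
0.0163 126.1
0.017 35.0
diam 0.04874575473206916 0.04854946416039113
```

View pics/w2.png

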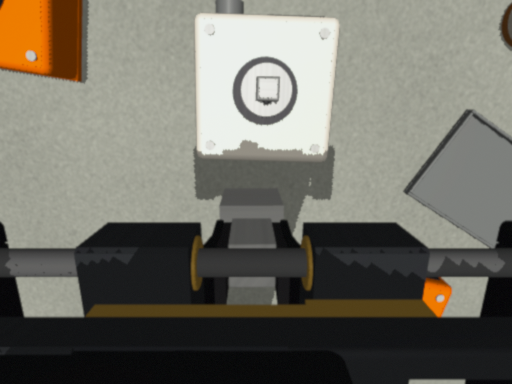

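```bash
python3 -m jog '[[0,0,0,0.015,1],[0,0,0,0,1],[0,0,0,0,1],[0,0,0,0,1],[0,0,0,0,1],[0,0,0,0,1],[0,0,0,0,1],[0,0,0,0,1],[0,0,0,0,1],[0,0,0,0,1]]' 50
python3 -c "
from h import *;to(.4798,.1824,.215,34.3)"
```

```text
time: 10.85
ee_pos: [0.4015, 0.1444, 0.2722]
eef_rot: [0.956, 0.294, -0.004, 0.003]
ft_force: [-0.2, -0.2, -2.0]
width: 0.0213
t 10.85 pos [0.4015 0.1444 0.2722] yaw 34.2 tilt 0.62 F [-0.23 -0.16 -2.02] w 0.0213
move cm [8.67 1.24 5.63] turn -0.0017
```

```bash
python3 -m jog '[[2,0.3,0,0,1],[2.5,0.3,0,0,1],[2,0.3,0,0,1],[1.2,0.2,0,0,1],[0.5,0.1,0,0,1],[0,0,2,0,1],[0,0,2,0,1],[0,0,0,0,1],[0,0,0,0,1],[0,0,0,0,1]]'
python3 -c "
from h import *;to(.4798,.1824,.215,34.3)"
```

```text
time: 11.85
ee_pos: [0.4787, 0.1804, 0.2316]
eef_rot: [0.956, 0.293, -0.004, 0.003]
ft_force: [0.3, 0.7, -3.1]
width: 0.0218
t 11.85 pos [0.4787 0.1804 0.2316] yaw 34.06 tilt 0.59 F [ 0.34  0.73 -3.13] w 0.0218
move cm [ 0.22 -0.11  1.66] turn -0.0042
```

```bash
python3 -m jog '[[0.2,-0.1,0,0,1],[0,0,0,0,1],[0,0,0,0,1],[0,0,0.8,0,1],[0,0,0.7,0,1],[0,0,0,0,1],[0,0,0,0,1],[0,0,0,0,1],[0,0,0,0,1],[0,0,0,0,1]]'
python3 - <<'E'
from h import *
to(.4798,.1824,.205,34.3)
a=r.camera("scene");b=r.camera("top")
f=lambda i,x,y:cv2.resize(i["pixels"][y:y+75,x:x+65,::-1],None,fx=6,fy=6,interpolation=2)
cv2.imwrite("pics/p1.png",np.hstack([f(a,235,105),f(b,185,170)]))
E
```

```text
time: 12.85
ee_pos: [0.4806, 0.1826, 0.2175]
eef_rot: [0.956, 0.293, -0.002, 0.004]
ft_force: [-0.2, -0.9, -2.0]
width: 0.0217
t 12.85 pos [0.4806 0.1826 0.2175] yaw 34.04 tilt 0.49 F [-0.15 -0.86 -2.01] w 0.0217
move cm [-0.07 -0.03  1.25] turn -0.0045
```

View pics/p1.png

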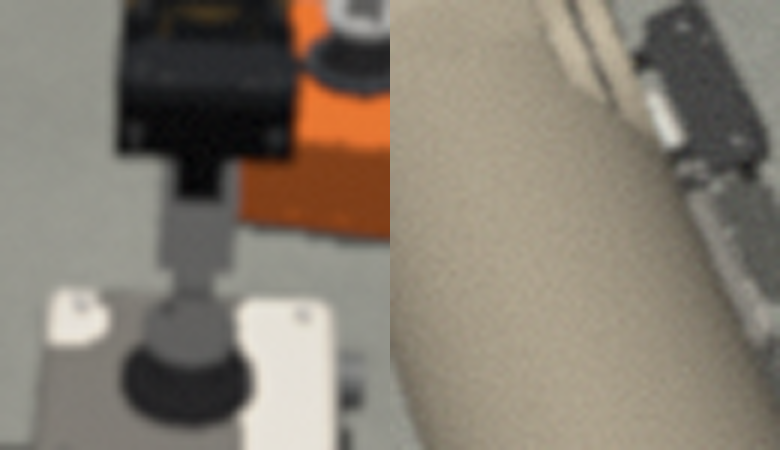

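The scene crop shows the adapter directly above the drive, with body columns 160–238 and the collar centred near 192. The top view is hidden by the arm. I'll check the axis slant numerically.

```bash
python3 - <<'E'
from h import *
a=r.camera("scene")
for z in(.108,.153,.19,.22):
    u,v=proj(a,[.4803,.1824,z]);print(z,(u-235)*6,(v-105)*6)
g=cv2.resize(a["pixels"][105:180,235:300],None,fx=6,fy=6,interpolation=2).max(2)
for v in(200,220,235,250,262,330,340): print(v,[int(x) for x in g[v,130:270:6]])
E
```

```text
0.108 188.9849136176274 321.3822826858596
0.153 192.83860405579037 247.66577563627578
0.19 196.18145001187884 183.72111494237623
0.22 199.01615839769795 129.49652060616265
200 [153, 153, 155, 152, 144, 124, 102, 84, 69, 59, 56, 55, 57, 54, 55, 66, 84, 99, 115, 126, 128, 128, 127, 127]
220 [154, 154, 153, 151, 139, 118, 100, 97, 98, 98, 98, 99, 99, 98, 98, 97, 97, 97, 101, 104, 107, 108, 111, 113]
235 [155, 153, 154, 152, 141, 119, 99, 96, 97, 97, 97, 97, 96, 99, 98, 97, 100, 110, 131, 143, 139, 128, 126, 126]
250 [152, 151, 153, 151, 137, 114, 98, 97, 97, 97, 98, 98, 97, 97, 97, 97, 102, 119, 140, 152, 152, 152, 152, 151]
262 [153, 153, 154, 150, 135, 113, 100, 97, 97, 98, 98, 97, 97, 97, 97, 97, 102, 121, 142, 151, 152, 150, 150, 151]
330 [127, 123, 112, 100, 98, 98, 98, 98, 97, 97, 97, 97, 98, 97, 97, 96, 96, 120, 177, 225, 233, 230, 230, 230]
340 [123, 112, 99, 90, 93, 97, 98, 96, 97, 97, 97, 97, 97, 96, 96, 96, 95, 111, 167, 221, 234, 231, 230, 229]
```

```bash
python3 -m jog '[[-0.05,0,0.6,0,1],[0,0,0.6,0,1],[0,0,0.5,0,1],[0,0,0.4,0,1],[0,0,0,0,1],[0,0,0,0,1],[0,0,0,0,1],[0,0,0,0,1],[0,0,0,0,1],[0,0,0,0,1]]'
python3 -c "
from h import *;to(.4800,.1824,.187,34.3)"
```

```text
time: 14.0
ee_pos: [0.48, 0.1821, 0.1946]
eef_rot: [0.956, 0.293, -0.002, 0.004]
ft_force: [0.2, 0.7, -3.5]
width: 0.0214
t 14.0 pos [0.48   0.1821 0.1946] yaw 34.04 tilt 0.5 F [ 0.16  0.74 -3.46] w 0.0214
move cm [ 0.02 -0.03  0.76] turn -0.0045
```

```bash
python3 -m jog '[[0,0,0.3,0,1],[0,0,0.3,0,1],[0,0,0.2,0,1],[0,0,0,0,1],[0,0,0,0,1],[0,0,0,0,1],[0,0,0,0,1],[0,0,0,0,1],[0,0,0,0,1],[0,0,0,0,1]]'
python3 -c "
from h import *;to(.4800,.1824,.187,34.3)"
```

```text
time: 15.0
ee_pos: [0.4801, 0.1821, 0.186]
eef_rot: [0.956, 0.293, -0.002, 0.004]
ft_force: [-0.1, -0.4, -2.5]
width: 0.0215
t 15.0 pos [0.4801 0.1821 0.186 ] yaw 34.05 tilt 0.49 F [-0.06 -0.36 -2.51] w 0.0215
move cm [ 0.01 -0.03 -0.1 ] turn -0.0044
```

```bash
python3 -m jog '[[0,0,0.3,0,1],[0,0,0.3,0,1],[0,0,0,0,1],[0,0,0,0,1],[0,0,0,0,1],[0,0,0,0,1],[0,0,0,0,1],[0,0,0,0,1],[0,0,0,0,1],[0,0,0,0,1]]'
python3 -c "
from h import *;to(.4800,.1824,.187,34.3)"
```

```text
time: 16.0
ee_pos: [0.48, 0.1818, 0.1798]
eef_rot: [0.956, 0.293, -0.002, 0.004]
ft_force: [-1.0, -0.3, -0.9]
width: 0.0217
t 16.0 pos [0.48   0.1818 0.1798] yaw 34.03 tilt 0.51 F [-0.96 -0.32 -0.86] w 0.0217
move cm [ 0.03 -0.04 -0.72] turn -0.0046
```

```bash
python3 -m jog '[[0,0,0.2,0,1],[0,0,0.2,0,1],[0,0,0,0,1],[0,0,0,0,1],[0,0,0,0,1],[0,0,0,0,1],[0,0,0,0,1],[0,0,0,0,1],[0,0,0,0,1],[0,0,0,0,1]]'
python3 -m jog '[[0,0,0.2,0,1],[0,0,0.2,0,1],[0,0,0,0,1],[0,0,0,0,1],[0,0,0,0,1],[0,0,0,0,1],[0,0,0,0,1],[0,0,0,0,1],[0,0,0,0,1],[0,0,0,0,1]]'
python3 -c "
from h import *;to(.4800,.1824,.187,34.3)"
```

```text
time: 17.0
ee_pos: [0.4801, 0.1819, 0.1762]
eef_rot: [0.956, 0.293, -0.002, 0.004]
ft_force: [-2.1, -0.2, 2.3]
width: 0.0213
time: 18.0
ee_pos: [0.4801, 0.1819, 0.1727]
eef_rot: [0.956, 0.293, -0.002, 0.004]
ft_force: [-3.1, -1.2, 5.2]
width: 0.0215
t 18.0 pos [0.4801 0.1819 0.1727] yaw 34.03 tilt 0.54 F [-3.14 -1.19  5.16] w 0.0215
move cm [ 0.01 -0.04 -1.43] turn -0.0047
```

```bash
python3 -m jog '[[0,0,0.2,0,1],[0,0,0.1,0,1],[0,0,0,0,1],[0,0,0,0,1],[0,0,0,0,1],[0,0,0,0,1],[0,0,0,0,1],[0,0,0,0,1],[0,0,0,0,1],[0,0,0,0,1]]'
python3 -m jog '[[0,0,0.2,0,1],[0,0,0,0,1],[0,0,0,0,1],[0,0,0,0,1],[0,0,0,0,1],[0,0,0,0,1],[0,0,0,0,1],[0,0,0,0,1],[0,0,0,0,1],[0,0,0,0,1]]'
```

```text
time: 19.0
ee_pos: [0.4801, 0.182, 0.1712]
eef_rot: [0.956, 0.293, -0.002, 0.005]
ft_force: [-3.4, -1.6, 5.4]
width: 0.0215
time: 20.0
ee_pos: [0.4801, 0.182, 0.171]
eef_rot: [0.956, 0.292, -0.002, 0.005]
ft_force: [-3.3, -1.7, 6.9]
width: 0.0217
```

```bash
python3 -m jog '[[0,0,0.2,0,1],[0,0,0.2,0,1],[0,0,0.05,0,1],[0,0,0.05,0,1],[0,0,0.05,0,1],[0,0,0.05,0,1],[0,0,0.05,0,1],[0,0,0.05,0,1],[0,0,0.05,0,1],[0,0,0.05,0,1]]'
```

```text
time: 21.0
ee_pos: [0.4808, 0.1823, 0.1633]
eef_rot: [0.956, 0.293, -0.001, 0.005]
ft_force: [-2.0, -0.6, 4.7]
width: 0.0215
```

```bash
python3 -m jog '[[0,0,0.1,0,1],[0,0,0.1,0,1],[0,0,0.05,0,1],[0,0,0.05,0,1],[0,0,0.05,0,1],[0,0,0.05,0,1],[0,0,0.05,0,1],[0,0,0.05,0,1],[0,0,0.05,0,1],[0,0,0.05,0,1]]'
```

```text
time: 22.0
ee_pos: [0.4808, 0.1824, 0.1597]
eef_rot: [0.956, 0.292, -0.001, 0.006]
ft_force: [-4.7, -1.7, 9.2]
width: 0.0215
```

```bash
python3 -m jog '[[0,0,-0.2,0,1],[0,0,-0.2,0,1],[0,0,-0.2,0,1],[0,0,-0.1,0,1],[0,0,0,0,1],[0,0,0,0,1],[0,0,0,0,1],[0,0,0,0,1],[0,0,0,0,1],[0,0,0,0,1]]'
```

```text
time: 23.0
ee_pos: [0.4807, 0.1823, 0.1664]
eef_rot: [0.956, 0.292, -0.001, 0.006]
ft_force: [-1.3, 0.5, 2.0]
width: 0.022
```

```bash
python3 -m jog '[[0,0,-0.2,0,1],[0,0,-0.2,0,1],[0,0,-0.1,0,1],[0,0,-0.05,0,1],[0,0,0,0,1],[0,0,0,0,1],[0,0,0,0,1],[0,0,0,0,1],[0,0,0,0,1],[0,0,0,0,1]]'
```

```text
time: 24.0
ee_pos: [0.48, 0.1821, 0.171]
eef_rot: [0.956, 0.292, -0.002, 0.006]
ft_force: [-0.9, 0.4, -2.4]
width: 0.0218
```

```bash
python3 -m jog '[[0,0,-0.15,0,1],[0,0,-0.1,0,1],[0,0,-0.05,0,1],[0,0,-0.05,0,1],[0,0,-0.03,0,1],[0,0,-0.02,0,1],[0,0,-0.02,0,1],[0,0,-0.02,0,1],[0,0,-0.02,0,1],[0,0,-0.02,0,1]]'
python3 -c "
from h import *
F=[]
for i in range(6):
    r.camera('wrist');s=r.read_state();F.append(np.r_[s['ft_force'],s['ee_pos'][2]*1000])
print(np.mean(F,0).round(2))"
```

```text
time: 25.0
ee_pos: [0.4798, 0.1821, 0.1755]
eef_rot: [0.956, 0.292, -0.002, 0.006]
ft_force: [0.7, 0.0, -4.8]
width: 0.0215
[  1.13   0.56  -5.52 175.5 ]
```

```bash
python3 -m jog '[[0,0,0.15,0,1],[0,0,0.2,0,1],[0,0,0.2,0,1],[0,0,0.15,0,1],[0,0,0.1,0,1],[0,0,0.05,0,1],[0,0,0.05,0,1],[0,0,0,0,1],[0,0,0,0,1],[0,0,0,0,1]]'
python3 -c "
from h import *;to(.48,.1824,.169)"
```

```text
time: 26.3
ee_pos: [0.4805, 0.1823, 0.1675]
eef_rot: [0.956, 0.292, -0.001, 0.006]
ft_force: [-1.2, 0.0, 0.5]
width: 0.0215
t 26.3 pos [0.4805 0.1823 0.1675] yaw 34.01 tilt 0.68 F [-1.23  0.02  0.47] w 0.0215
move cm [-0.04 -0.03 -0.15] turn None
```

```bash
python3 -m jog '[[0,0,0,0,0.7],[0,0,0,0,0.6],[0,0,0,0,0.5],[0,0,0,0,0.5],[0,0,0,0,0.5],[0,0,0,0,0.5],[0,0,-0.5,0,0.5],[0,0,-1,0,0.5],[0,0,-1.5,0,0.5],[0,0,-2,0,0.5]]'
python3 -m jog '[[0,0,-2,0,0.5],[0,0,-3,0,0.5],[-2,0,-2,0,0.5],[-3,0,0,0,0.5],[-3,0,0,0,0.5],[-1,0,0,0,0.5],[0,0,0,0,0.5],[0,0,0,0,0.5],[0,0,0,0,0.5],[0,0,0,0,0.5]]'
python3 - <<'E'
from h import *
import pickle
to(.41,.14,.27)
c=r.camera("wrist");pickle.dump(c,open("w3.pkl","wb"));im=c["pixels"][...,::-1].copy()
u,v=map(int,proj(c,[.4803,.1824,.145]));x0=max(0,u-50);y0=max(0,v-48);print(x0,y0)
k=cv2.resize(im[y0:y0+96,x0:x0+100],(400,384),interpolation=2)
a=r.camera("scene");k2=cv2.resize(a["pixels"][110:206,220:320,::-1],(400,384),interpolation=2)
cv2.imwrite("pics/end.png",np.hstack([k,k2]));cv2.imwrite("pics/w3.png",im)
E
```

```text
time: 27.3
ee_pos: [0.4796, 0.1827, 0.2186]
eef_rot: [0.956, 0.293, -0.003, 0.005]
ft_force: [1.1, 0.1, -0.2]
width: 0.0432
time: 28.3
ee_pos: [0.4047, 0.1353, 0.3021]
eef_rot: [0.956, 0.295, 0.003, 0.005]
ft_force: [0.3, -0.0, 0.4]
width: 0.0433
t 28.3 pos [0.4047 0.1353 0.3021] yaw 34.28 tilt 0.73 F [ 0.27 -0.03  0.35] w 0.0433
move cm [ 0.7  -0.13  3.22] turn None
203 40
```

View pics/end.png

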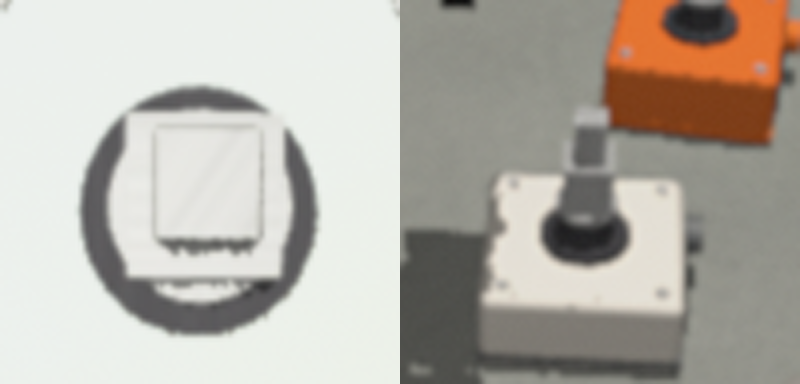

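The adapter stands upright and square on the collar. The neck top is at crop (207,184) in the wrist view and (592,117) in the scene view. I'll triangulate its height.

```bash
python3 - <<'E'
from h import *
import pickle
c=pickle.load(open("w3.pkl","rb"));a=r.camera("scene")
print(tri([ray(c,203+207/4-.4,40+183/4-.4),ray(a,220+192/4-.4,110+117/4-.4)]))
# size-based height: neck top 22 mm & shoulder 36 mm apparent widths
for z,(p,q) in((.181,((154,185),(262,185))),(.145,((127,195),(283,195)))):
    P=[plane(c,203+u/4,40+v/4,z) for u,v in(p,q)];print(z,np.linalg.norm(P[0]-P[1]))
s=r.read_state();print(s["ft_force"].round(2))
E
```

```text
(array([0.48036839, 0.18246983, 0.17896146]), [np.float64(0.00010507426441140282), np.float64(0.00010507426441144687)])
0.181 0.0218533485680481
0.145 0.03597163180356187
[ 0.56 -0.2  -0.25]
```

```bash
python3 -c "
from bench import r
r.close_job();print(r.read_state()['time'])"
```

```text
the job is handed in; nothing more can be done
the job is handed in; nothing more can be done
```

The large square-neck adapter is on the white unit's drive and passed the tug test. I let go with it fully home and handed the job in at about 29 s.

- **Push:** I gripped it by the neck, just above the shoulder. The last reading before the click was 6.9 N, or about 9.6 mm of drive travel after allowing for the adapter's weight. The click itself fell between readings: on the next one the arm was 7.7 mm lower, yet the force had dropped to 4.7 N. My highest reading was 9.2 N, about 12 mm of drive travel. I did not record the peak at the click; if the ball had not yet given way, that descent would have reached at most about 17 mm.
- **Home:** After the click, tool height and force agreed to within about 1 mm that the adapter sat on the collar.
- **Tug:** The average reading was -5.5 N against a hanging weight of about 2.6 N, so the drive rose about 2.9 mm. Tool height gave 3.5 to 4.2 mm, a slight disagreement. The adapter held.
- **After release:** Two views put the neck top at 179 mm, against 181 mm expected. These sightings had read about 2 mm low throughout, so that fits. The adapter looks upright and square on the collar, and the robot is clear of it.

During the push there was a sideways force of up to about 5 N, on the ball side. It was close to zero once I let go. I did not look again at the tray or the far side of the bench, but the robot touched nothing else that I know of.

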